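# Close the draft shield of the laboratory balance and tare it

## Task

Get the balance ready for weighing: with the fingertips, gently push the roof panel and the side door of its clear draft shield fully shut, in either order, and after that press the wide tare key on the front panel all the way down and let it come up again. Do not press the small round power key, and leave the dish on the pan and the jar, weight and beaker around the balance where they stand.

Things in the scene. Friction and masses are not known exactly. Their poses are not given: they have to be found in the camera images.
- balance: White laboratory balance, fixed to the bench. Origin: centre of its underside on the bench; +x to its back (away from the robot), +y to its left, z up; turned up to 0.25 rad. All measures are in its frame, in mm. Base x -140 to 130, 200 wide, 55 high; its flat top from x = -140 to -30 is the front panel, with a black display between two keys.
- chamber (a point): Centre of the steel pan's upper face (diameter 100; x = 50, y = 0, z = 71) inside the balance's clear-walled draft shield with grey corner posts. The shield covers x -30 to 130, y -97 to 97, z 55 to 202 (upper face of the roof panel). Its right (-y), front and back walls are fixed. Axes as the balance's.
- roof (a joint): Roof panel of the shield: clear, grey frame, 160 x 196 x 6 mm. Slides along the balance's x. Value in m: 0 = shut (front edge over the front wall, at a stop), grows as it slides back (+x) to open, at most 0.10; starts 0.045 to 0.09. Friction about 1.5 N, no spring: it stays where it is left.
- roof_grip (a point): Middle of the top edge of the roof panel's finger ridge: grey upright plate 8 mm thick (x), 70 long (y), z 202 to 225, near the panel's front edge; the panel carries on 144 mm behind it. Moves with the panel; when shut at x = -18, y = 0, z = 225. Axes as the balance's.
- door (a joint): Side door of the shield, on the balance's left (+y): clear, grey frame, 160 long, 134 high, 6 mm thick, outer face at y = 104. Slides along the balance's x. Value in m: 0 = shut (front edge level with the front wall, at a stop), grows as it slides back (+x) to open, at most 0.10; starts 0.045 to 0.09. Friction about 1.5 N, no spring.
- door_grip (a point): Point on the top edge of the door's finger tab: grey upright plate near the door's front edge, standing out sideways from its outer face: 8 mm thick (x), y 104 to 143, z 130 to 190. The point is at y = 128, z = 190, mid-thickness; x = -18 when shut. Moves with the door. Axes as the balance's.
- tare (a joint): Travel of the tare key in m: 0 = up, 0.005 = fully down. Spring key: about 3 N takes it fully down, and it comes up by itself.
- tare_key (a point): Centre of the top of the tare key: the wide white rectangular key, 22 mm (x) by 40 mm (y), at the balance's right on the front panel (x = -98, y = -62, top at z = 64 when up, 8 to 9 mm above the panel). Presses straight down.
- power (a joint): Travel of the power key in m: 0 = up, 0.005 = fully down. Same spring; not to be pressed.
- power_key (a point): Centre of the top of the small round white power key, diameter 16 mm, at the balance's left on the front panel (x = -98, y = 66, z = 64). Leave alone.
- dish: Loose white ceramic sample dish, diameter 60, height 26 mm, standing on the pan inside the chamber. Origin: centre of its underside. Leave alone.
- jar: Loose glass sample jar with white cap, diameter 54, height 85 mm, on the bench to the right (-y) of the balance. Origin: centre of its underside. Leave alone.
- weight: Loose steel calibration weight with a head knob, diameter 38, height 65 mm, on the bench to the right (-y) of the front panel. Origin: centre of its underside. Leave alone.
- beaker: Loose white ceramic beaker, diameter 66, height 85 mm, on the bench to the left (+y) of the front panel. Origin: centre of its underside. Leave alone.

How it is judged:
By the outcome, as a careful person would: the job done as asked, in the order asked, and still so for the second after the job is handed in, with the robot touching nothing.
It also fails if it takes over 58 s, if anything falls off the work surface, if the arm or the gripper's body presses on something with over 40 N, if the wrist force passes 120 N, or if a joint passes its speed limit or range.

## Robot

A 6-joint arm with a two-finger parallel gripper is mounted at the origin on the work surface. World frame = base frame: x ahead of the robot, y to its left, z up, the work surface at z = 0. Lengths are in m, angles in degrees, forces in N, time in s.
With the tool pointing down it reaches from about 0.275 to 0.975 m from the base axis. Payload 8.4 kg.
Tool frame: the origin (TCP) lies at the very end of the fingers, on their centre line; the grasp point (between the pads) lies 19 mm behind it; z points along the fingers, y is the line along which they close (so a half turn about z gives the same grasp; the last joint's range is limited). The gripper opens to 92 mm and grips with 3 to 60 N. Pads are 20 mm wide; open, the fingers measure 128 mm over their backs; the gripper's body (75 mm by 189 mm) begins 69 mm behind the grasp point.
Start: joints at [63.575, 20.225, 93.587, -0, 66.188, -0.138], TCP at [0.277, 0.56, 0.176] pointing down, gripper open.
Joint ranges: [-150.9, 150.9], [-52.94, 120.26], [3.33, 152.33], [-74.26, 254.26], [0, 154.13], [-172.89, 172.89]. Speed limits (degrees/s): [127.2, 127.2, 159.86, 180, 180, 180].

## Interface

Orientations are given as a 3x3 rotation matrix whose columns are the frame's x, y, z axes.
In Python, from cell import bot, capture, get_calibration gives the robot as it stands. The module is installed in compiled form; this text tells all that it offers.
- The arm moves only by the tool play_rows, never from a script. Its arguments are lists of equal length, an entry for each row: "travel": the shift along the tool's x, y, z in mm, a list of three; "twist": the turn about the tool's z in rad. A call has 1 to 10 rows; each row shifts and turns the commanded pose from where the row before left it, along the tool's axes as they then stand; what a row does not reach is not made up. A row lasts 1/10 s, in which the tool goes at most 50 mm and 8.59 degrees, less where a joint would pass 70% of its speed; a pose out of reach is approached as far as the arm can. A call with a gripper value outside its range is refused whole. "jaw" is the finger opening in mm, from 0 to 91.9, set as the call begins (left out, the last holds). The fingers move at their own pace and stop on an object; "newtons" is the grip in N (left out, the last holds). Time passes only in rows, so rows that do not move let the fingers close. It gives the time, the measured TCP pose, the force, the opening and the grip force at its end, in the units of the state.
- bot.observe(): the state, without advancing time (a new reading comes with each control period).
- capture(name): name is "scene" or "top" or "wrist"; returns (picture, depth): 384x512x3 uint8, red, green, blue; 384x512 float32, m along the optical axis (not along the pixel's ray), 0 where there is no reading.
- get_calibration(name): a dict with "K" (3x3 intrinsics, pixels), "extrinsics" (4x4, takes a point from camera to world coordinates). Camera axes: x right, y up, looking along -z (the intrinsics and any distortion apply to the point x, -y, -z); pixel columns grow to the right and rows downward; lengths in m; the calibration is good to about 2 mm. A picture is of the moment at which its call begins: read the wrist's pose just before it. get_calibration takes no time and is no camera call; for the wrist camera it gives the pose at the moment of the call.
- bot.sign_off(): hands the job in; it is judged then, once.
The state is a dict: "clock": time; "q": joint angles; "joint_velocities": joint speeds; "tau": joint torques, N m; "ee_pos": TCP position; "orientation": TCP orientation; "force": force on the tool from outside, world axes, zero at the start; "ft_torque": the same for the moment, N m; "opening": opening from 0.0 (shut) to 1.0 (fully open); "gripper_force": force on a finger pad.
Only numpy, scipy, OpenCV 4.12 (cv2) and the standard library are available. Lean on these libraries where they do the work, as an engineer would, in place of code of your own. Each camera call takes 0.05 s, during which the arm holds its last target. There are 200 camera calls.

## Working session

There is one attempt and no reset: what is moved stays moved. The work goes in short steps, Python scripts to look and compute and a tool call to move; the robot and the scene stay as the last step left them, time stands still between calls to the robot, and variables do not carry over. Pictures are saved under pics/ and viewed, at most 10 in all, crops included, and the job is handed in when it is done.

Besides the shell and the picture viewer there is one more tool, called after ">>>" as name(argument=value, ...), one argument or row to a line, values as JSON. play_rows: Moves the arm, as the interface text tells. Its arguments: {"type":"object","properties":{"travel":{"type":"array"},"twist":{"type":"array"},"jaw":{"type":"number"},"newtons":{"type":"number"}},"required":["travel","twist"]}

```bash
mkdir -p pics; python3 - <<'E'
from cell import bot,capture,get_calibration
import cv2,numpy as np
ims=[]
for n in("scene","top"):
    p,d=capture(n);c=get_calibration(n);np.savez(n+".npz",p=p,d=d,K=c["K"],E=c["extrinsics"]);print(n,{k:np.round(v,3).tolist() if not isinstance(v,str) else v for k,v in c.items()})
    cv2.imwrite(f"pics/{n}.png",cv2.resize(p[:,:,::-1],(768,576),interpolation=cv2.INTER_CUBIC))
s=bot.observe();print(s)
E
```

```text
scene {'K': [[499.21, 0.0, 258.541], [0.0, 499.21, 179.113], [0.0, 0.0, 1.0]], 'extrinsics': [[0.711, -0.558, 0.428, 1.027], [0.703, 0.569, -0.426, -0.498], [-0.006, 0.604, 0.797, 1.027], [0.0, 0.0, 0.0, 1.0]]}
top {'K': [[429.011, 0.0, 260.731], [0.0, 429.011, 192.376], [0.0, 0.0, 1.0]], 'extrinsics': [[0.01, 0.998, -0.062, 0.471], [-1.0, 0.008, -0.024, -0.032], [-0.024, 0.062, 0.998, 1.292], [0.0, 0.0, 0.0, 1.0]]}
{'clock': 0.1, 'q': array([ 6.35770739e+01,  2.02572524e+01,  9.36247167e+01, -1.17893945e-04,
        6.61877744e+01, -1.38337296e-01]), 'joint_velocities': array([ 0.07366311, -0.13477337, -0.12938822, -0.00073802,  0.01335747,
        0.07430161]), 'tau': array([-6.23233955e-04, -5.94905090e+01, -3.34929800e+01,  6.99310773e-02,
        1.81701046e-02, -6.36565369e-05]), 'ee_pos': array([0.27655869, 0.55993372, 0.17495333]), 'orientation': array([[-8.96605942e-01,  4.42828967e-01, -5.39983582e-04],
       [ 4.42829296e-01,  8.96605278e-01, -1.09092820e-03],
       [ 1.05752127e-06, -1.21725326e-03, -9.99999259e-01]]), 'force': array([ 0.45108068,  0.40441272, -0.23379054]), 'ft_torque': array([ 0.00645557, -0.03632133, -0.02620766]), 'gripper_force': 0.0, 'opening': 0.999002262909221}
```

View pics/scene.png

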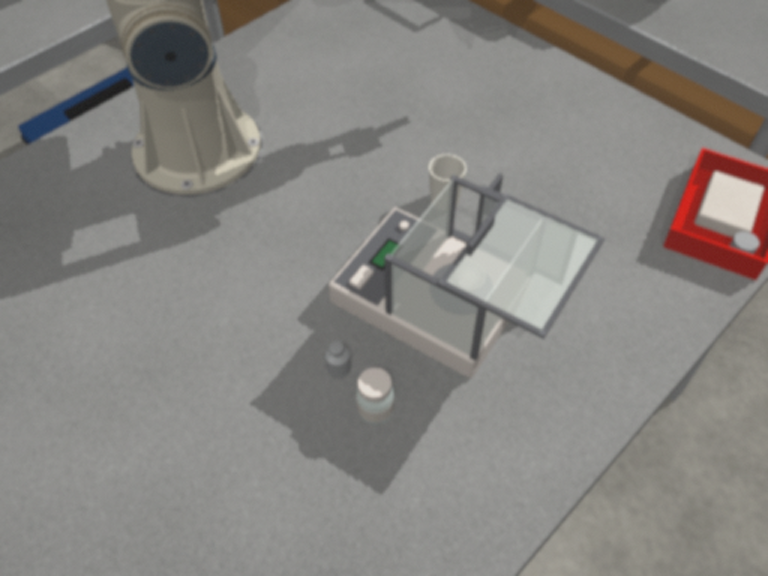

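View pics/top.png

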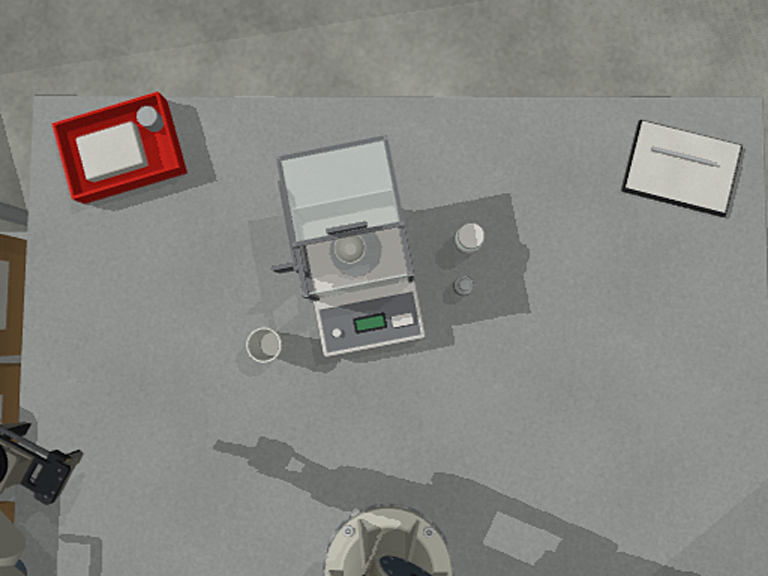

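The top view shows the balance with the tare key at about (402,321), the power key at (337,333), the roof ridge from (327,232) to (367,225), and the door tab from (272,268) to (297,266). In the scene view the tare key is near (361,277), the ridge runs (470,250)-(493,222), and the tab top is near (498,180). All of these are in the 1.5x view.

```bash
cat > h.py <<'E'
import numpy as np,cv2
def ray(K,E,u,v):
    K=np.array(K);E=np.array(E);d=np.array([(u-K[0,2])/K[0,0],-(v-K[1,2])/K[1,1],-1.]);return E[:3,3],E[:3,:3]@d
def onz(K,E,u,v,z):
    o,d=ray(K,E,u,v);return o+d*(z-o[2])/d[2]
def tri(r1,r2):
    A=np.stack([r1[1],-r2[1]],1);t=np.linalg.lstsq(A,r2[0]-r1[0],rcond=None)[0]
    a=r1[0]+t[0]*r1[1];b=r2[0]+t[1]*r2[1];return (a+b)/2,np.linalg.norm(a-b)
def cents(p,box,thr,inv=False):
    x0,y0,x1,y1=box;g=p[y0:y1,x0:x1].min(2);m=((g<thr) if inv else (g>thr)).astype(np.uint8)
    n,l,s,c=cv2.connectedComponentsWithStats(m);return [(s[i,4],(c[i]+[x0,y0]).round(2),cv2.minAreaRect(np.argwhere(l==i)[:,::-1].astype(np.float32)+[x0,y0]) ) for i in range(1,n) if s[i,4]>8]
def proj(K,E,P):
    q=np.linalg.inv(E)@np.r_[P,1];return K[0,0]*q[0]/-q[2]+K[0,2],K[1,1]*-q[1]/-q[2]+K[1,2]
E
python3 - <<'E'
from h import *
T=np.load("top.npz");S=np.load("scene.npz")
k=lambda D,u,v:ray(D["K"],D["E"],u,v)
for b,t,i in(((215,203,280,230),190,0),((210,140,255,165),90,1),((178,170,203,185),90,1)):
    print("top",b);[print(*c) for c in cents(T["p"],b,t,i)]
for b,t,i in(((225,140,285,200),190,0),((300,110,340,175),90,1)):
    print("scene",b);[print(*c) for c in cents(S["p"],b,t,i)]
a=cv2.resize(T["p"][130:240,170:290,::-1],None,fx=5,fy=5,interpolation=2)
cv2.imwrite("pics/topc.png",a)
a=cv2.resize(S["p"][105:215,215:345,::-1],None,fx=5,fy=5,interpolation=2)
cv2.imwrite("pics/scenec.png",a)
E
```

```text
top (215, 203, 280, 230)Traceback (most recent call last):
  File "<stdin>", line 5, in <module>
  File "h.py", line 11, in cents
    n,l,s,c=cv2.connectedComponentsWithStats(m);return [(s[i,4],(c[i]+[x0,y0]).round(2),cv2.minAreaRect(np.argwhere(l==i)[:,::-1].astype(np.float32)+[x0,y0]) ) for i in range(1,n) if s[i,4]>8]
                                                                                        ~~~~~~~~~~~~~~~^^^^^^^^^^^^^^^^^^^^^^^^^^^^^^^^^^^^^^^^^^^^^^^^^^^^^^
cv2.error: OpenCV(4.12.0) /io/opencv/modules/imgproc/src/convhull.cpp:143: error: (-215:Assertion failed) total >= 0 && (depth == CV_32F || depth == CV_32S) in function 'convexHull'
```

```bash
sed -i 's/cv2.minAreaRect(np.argwhere(l==i)\[:,::-1\].astype(np.float32)+\[x0,y0\])/cv2.minAreaRect((np.argwhere(l==i)[:,::-1]+[x0,y0]).astype(np.float32))/' h.py
python3 - <<'E'
from h import *
T=np.load("top.npz");S=np.load("scene.npz")
for b,t,i in(((215,203,280,230),190,0),((210,140,255,165),90,1),((178,170,203,185),90,1)):
    print("top",b);[print(*c) for c in cents(T["p"],b,t,i)]
for b,t,i in(((225,140,285,200),190,0),((300,110,340,175),90,1)):
    print("scene",b);[print(*c) for c in cents(S["p"],b,t,i)]
a=cv2.resize(T["p"][130:240,170:290,::-1],None,fx=5,fy=5,interpolation=2)
cv2.imwrite("pics/topc.png",a)
a=cv2.resize(S["p"][105:215,215:345,::-1],None,fx=5,fy=5,interpolation=2)
cv2.imwrite("pics/scenec.png",a)
E
```

```text
top (215, 203, 280, 230)
10 [217.1 203.8] ((217.32691955566406, 203.63461303710938), (1.7650452852249146, 5.099019527435303), 78.69007110595703)
55 [268.18 214.33] ((267.9422912597656, 214.2115478515625), (4.314554691314697, 12.74754810333252), 78.69007110595703)
18 [223.78 221.5 ] ((224.0, 221.5), (3.0, 4.0), 90.0)
14 [272.5  224.93] ((272.4807434082031, 224.9038848876953), (0.7844645380973816, 13.139781951904297), 78.69007110595703)
top (210, 140, 255, 165)
142 [235.73 153.87] ((236.11007690429688, 153.63304138183594), (5.140235424041748, 36.15298843383789), 80.13418579101562)
top (178, 170, 203, 185)
36 [189.39 179.64] ((188.67308044433594, 179.86538696289062), (2.7456257343292236, 13.139781951904297), 78.69007110595703)
scene (225, 140, 285, 200)
10 [269.2 149. ] ((269.5, 149.0), (3.0, 2.0), 0.0)
46 [238.91 183.15] ((239.35244750976562, 182.87704467773438), (3.9691433906555176, 12.163504600524902), 39.80556869506836)
scene (300, 110, 340, 175)
67 [301.78 137.04] ((301.6864318847656, 137.96200561523438), (2.7375388145446777, 34.234275817871094), 6.911227226257324)
16 [331.44 123.69] ((331.3823547363281, 123.47059631347656), (2.425356149673462, 5.5783185958862305), 14.03624439239502)
57 [320.12 139.95] ((320.0, 140.5), (2.7947826385498047, 23.34465789794922), 9.462322235107422)
52 [317.44 160.44] ((318.756103515625, 157.8048858642578), (4.06051778793335, 25.612497329711914), 38.65980529785156)
```

View pics/topc.png

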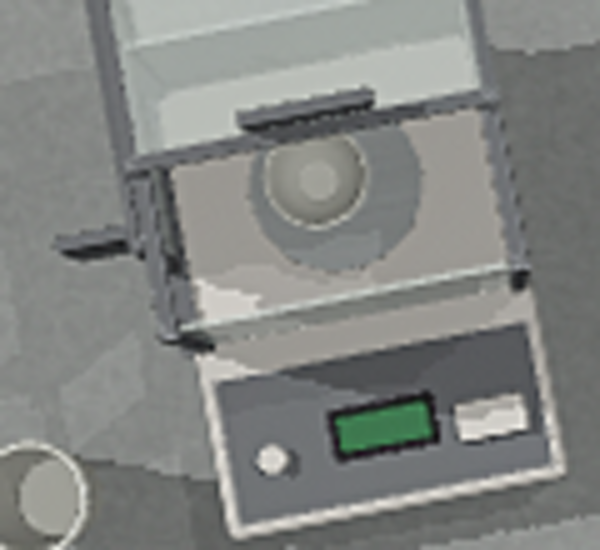

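View pics/scenec.png

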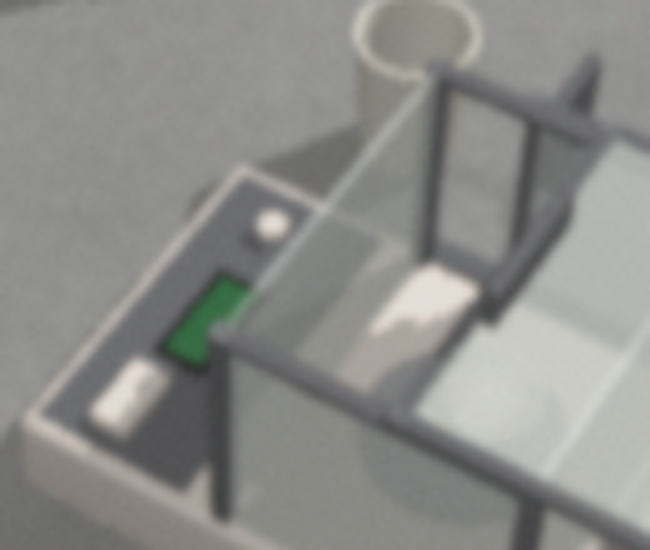

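The crops show these positions (5x crop pixels):
- **Top crop:** tare key (491,419), power key (272,459), the ridge's top strip (240,113)-(373,94), door tab top (58,240)-(128,232).
- **Scene crop:** tare key (128,398), power key (271,224), the ridge's top running (490,280)-(567,192), tab tip near (592,58).

```bash
python3 - <<'E'
from h import *
T=np.load("top.npz");S=np.load("scene.npz")
t=lambda x,y:ray(T["K"],T["E"],(x+.5)/5-.5+170,(y+.5)/5-.5+130)
s=lambda x,y:ray(S["K"],S["E"],(x+.5)/5-.5+215,(y+.5)/5-.5+105)
z=lambda r,h:(r[0]+r[1]*(h-r[0][2])/r[1][2]).round(4)
R={}
for n,a,b,h in(("tare",(491,419),(128,398),.064),("power",(272,459),(271,224),.064),("ridgeR",(373,94),(490,280),.225),("ridgeL",(239,113),(567,192),.225),("tabtip",(58,240),(592,58),.19)):
    p,e=tri(t(*a),s(*b));print(n,p.round(4),round(e,4),"planes",z(t(*a),h),z(s(*b),h));R[n]=z(t(*a),h)
d=R["power"]-R["tare"];print("len",np.linalg.norm(d))
y=np.arctan2(-d[0],d[1]);
for n in("front corners",):
    c=z(t(236,534),.055),z(t(563,468),.055);e=c[0]-c[1];print("front",c,np.linalg.norm(e),np.arctan2(-e[0],e[1]))
y2=np.arctan2(-e[0],e[1]);print("yaw",y,y2)
yaw=(y+y2)/2
Rm=np.array([[np.cos(yaw),-np.sin(yaw)],[np.sin(yaw),np.cos(yaw)]])
o1=(R["power"]+R["tare"])[:2]/2-Rm@[-.098,.002];o2=(c[0]+c[1])[:2]/2-Rm@[-.14,0];print("orig",o1,o2)
o=o1*.6+o2*.4
for n in R:print(n,"balance frame",(Rm.T@(R[n][:2]-o)).round(4))
np.savez("pose.npz",o=o,yaw=yaw)
# beaker etc
for u,v,h,n in((263/1.5,345/1.5,.085,"beaker"),(470/1.5,237/1.5,.085,"jar"),(463/1.5,285/1.5,.065,"weight")):
    P=onz(T["K"],T["E"],u,v,h);print(n,P,Rm.T@(P[:2]-o))
E
```

```text
tare [ 0.4868 -0.0229  0.0587] 0.0007 planes [ 0.487  -0.0226  0.064 ] [ 0.4896 -0.0258  0.064 ]
power [0.4625 0.1021 0.0636] 0.0013 planes [0.4629 0.1025 0.064 ] [0.4623 0.1013 0.064 ]
ridgeR [0.6464 0.0367 0.2331] 0.001 planes [0.6473 0.0369 0.225 ] [0.6428 0.0426 0.225 ]
ridgeL [0.6359 0.1028 0.2261] 0.0034 planes [0.6373 0.1042 0.225 ] [0.6344 0.1021 0.225 ]
tabtip [0.5745 0.1999 0.192 ] 0.0035 planes [0.5759 0.2016 0.19  ] [0.5724 0.2    0.19  ]
len 0.12740023547858928
front (array([0.4196, 0.1236, 0.055 ]), array([ 0.4594, -0.0642,  0.055 ])) 0.19197103948252195 0.2088376432407511
yaw 0.19031439742065942 0.2088376432407511
orig [0.57140128 0.05741857] [0.5767211  0.05745553]
tare balance frame [-0.1007 -0.0613]
power balance frame [-0.0995  0.0661]
ridgeR balance frame [ 0.0682 -0.0348]
ridgeL balance frame [0.0718 0.0332]
tabtip balance frame [0.0309 0.1408]
beaker [0.43751156 0.23728701 0.085     ] [-0.09766113  0.20324971]
jar [ 0.64426762 -0.15004526  0.085     ] [ 0.02820089 -0.21738447]
weight [ 0.5549075  -0.13890349  0.065     ] [-0.05717661 -0.18874788]
```

>>> play_rows(
  travel=[
    [0, 0, -25],
    [0, 0, -25],
    [0, 0, -25],
    [0, 0, -25],
    [0, 0, -25],
    [0, 0, 0],
  ],
  twist=[-0.131, -0.131, -0.131, -0.131, -0.13, 0],
  jaw=0,
  newtons=20,
)

```text
clock: 0.7
ee_pos: [0.2775, 0.5618, 0.304]
orientation: [[-0.98, -0.197, 0.002], [-0.197, 0.98, 0.005], [-0.003, 0.004, -1.0]]
force: [-0.3, 0.2, -0.3]
opening: 0.501
gripper_force: 0.0
```

```bash
cat >> h.py <<'E'
O=np.array([.5715,.0570]);YAW=.195
def bal(x,y):
    c,s=np.cos(YAW),np.sin(YAW);return O+[c*x-s*y,s*x+c*y]
def go(x,y,z):  # mm in balance frame -> tool shift mm
    from cell import bot
    b=bot.observe();R=b["orientation"];p=b["ee_pos"];w=np.r_[bal(x/1e3,y/1e3),z/1e3]
    c,s=np.cos(YAW),np.sin(YAW);M=np.array([[c,-s],[s,c]]);yaw=np.arctan2(-R[1,0],-R[0,0])
    print("clock",b["clock"],"tip bal",((p[:2]-O)@M*1e3).round(1),round(p[2]*1e3,1),"shift",(R.T@(w-p)*1e3).round(1),"twist",round(-(YAW-yaw),4),"tilt",R[:,2].round(3),"F",b["force"].round(1))
E
python3 -c "
from h import *;go(100,0,300)
from cell import get_calibration,bot
print((bot.observe()['orientation'].T@(get_calibration('wrist')['extrinsics'][:3,3]-bot.observe()['ee_pos'])))"
```

```text
clock 0.7 tip bal [-190.6  552.2] 304.0 shift [-288.8 -553.2    2.6] twist 0.0032 tilt [ 0.002  0.005 -1.   ] F [-0.3  0.2 -0.3]
[ 0.08268974 -0.00110529 -0.20964312]
```

>>> play_rows(
  travel=[
    [-20, -38, 0],
    [-20, -38, 0],
    [-20, -38, 0],
    [-20, -38, 0],
    [-20, -38, 0],
    [-20, -38, 0],
    [-20, -38, 0],
    [-20, -38, 0],
    [-20, -38, 0],
    [-20, -38, 0],
  ],
  twist=[0, 0, 0, 0, 0, 0, 0, 0, 0, 0],
)

```text
clock: 1.7
ee_pos: [0.5471, 0.2246, 0.2992]
orientation: [[-0.982, -0.191, -0.001], [-0.191, 0.982, -0.001], [0.002, -0.0, -1.0]]
force: [0.3, 1.1, 0.2]
opening: 0.004
gripper_force: 0.0
```

>>> play_rows(
  travel=[
    [-20, -38, 0],
    [-20, -38, 0],
    [-20, -38, 0],
    [-20, -38, 0],
    [-9, -21, 0],
    [0, 0, 0],
    [0, 0, 0],
  ],
  twist=[0, 0, 0, 0, 0, 0, 0],
)

```text
clock: 2.4
ee_pos: [0.6669, 0.0738, 0.2991]
orientation: [[-0.982, -0.191, -0.002], [-0.191, 0.982, 0.0], [0.002, 0.001, -1.0]]
force: [0.5, 0.1, 0.3]
opening: 0.002
gripper_force: 0.0
```

```bash
python3 - <<'E'
from h import *
from cell import capture,get_calibration
go(100,0,211)
c=get_calibration("wrist");p,d=capture("wrist");np.savez("w1.npz",p=p,d=d,K=c["K"],E=c["extrinsics"])
cv2.imwrite("pics/w1.png",cv2.resize(p[:,:,::-1],(768,576)))
for n,P in dict(tare=(*bal(-.098,-.062),.064),power=(*bal(-.098,.066),.064),ridge=(*bal(.072,0),.225),tab=(*bal(.032,.128),.19)).items(): print(n,np.array(proj(c["K"],c["extrinsics"],P))*1.5)
E
```

```text
clock 2.4 tip bal [96.9 -2. ] 299.1 shift [-3.3  1.9 88.1] twist -0.0025 tilt [-0.002  0.    -1.   ] F [0.5 0.1 0.3]
tare [309.4891479   -3.96283703]
power [462.62208985  -4.24865932]
ridge [385.37353436 234.45226274]
tab [579.01491681 163.83491921]
```

View pics/w1.png

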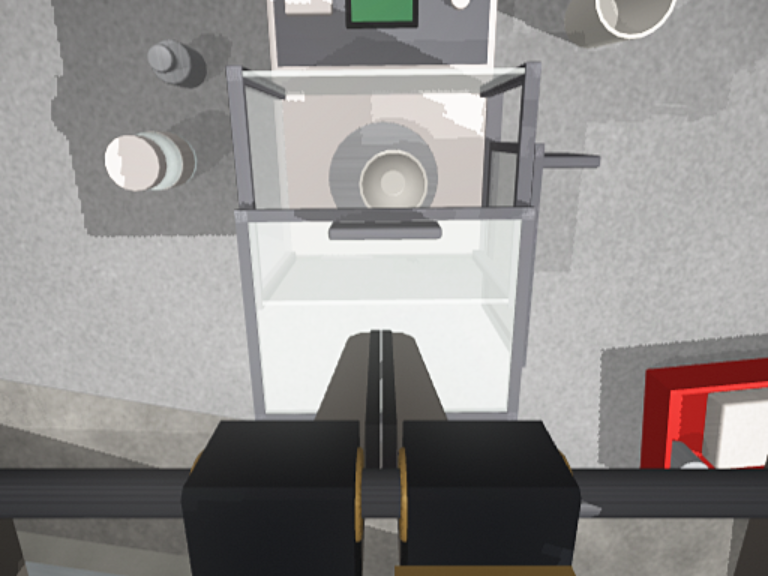

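The wrist view confirms the estimate. The ridge top is at (385,232), predicted (385,234). The tab is at (572,160), predicted (579,164). The fingers sit clear behind the ridge, so I'll descend.

>>> play_rows(
  travel=[
    [-3, 2, 20],
    [0, 0, 30],
    [0, 0, 20],
    [0, 0, 12],
    [0, 0, 4],
    [0, 0, 0],
    [0, 0, 0],
  ],
  twist=[0, 0, 0, 0, 0, 0, 0],
)

```text
clock: 3.15
ee_pos: [0.6707, 0.0768, 0.2158]
orientation: [[-0.981, -0.194, 0.002], [-0.194, 0.981, 0.0], [-0.002, -0.0, -1.0]]
force: [0.1, 0.9, -0.6]
opening: 0.004
gripper_force: 0.0
```

>>> play_rows(
  travel=[
    [6, 0, 0],
    [8, 0, 0],
    [10, 0, 0],
    [10, 0, 0],
    [10, 0, 0],
    [10, 0, 0],
    [10, 0, 0],
    [0, 0, 0],
    [0, 0, 0],
  ],
  twist=[0, 0, 0, 0, 0, 0, 0, 0, 0],
)

```text
clock: 4.05
ee_pos: [0.6074, 0.064, 0.2148]
orientation: [[-0.981, -0.194, 0.001], [-0.194, 0.981, 0.0], [-0.001, -0.0, -1.0]]
force: [0.2, 0.1, 0.6]
opening: 0.001
gripper_force: 0.0
```

```bash
python3 -c "
from h import *;go(-4,0,212)"
```

```text
clock 4.05 tip bal [36.6 -0. ] 214.8 shift [40.6  0.   2.8] twist 0.0001 tilt [ 0.001  0.    -1.   ] F [0.2 0.1 0.6]
```

>>> play_rows(
  travel=[
    [8, 0, 1],
    [8, 0, 0],
    [8, 0, 0],
    [6, 0, 0],
    [4, 0, 0],
  ],
  twist=[0, 0, 0, 0, 0],
)

```text
clock: 4.55
ee_pos: [0.5733, 0.0573, 0.2137]
orientation: [[-0.981, -0.194, 0.0], [-0.194, 0.981, 0.0], [-0.0, 0.0, -1.0]]
force: [0.2, 0.1, 0.0]
opening: 0.005
gripper_force: 0.0
```

>>> play_rows(
  travel=[
    [2, 0, 0],
    [2, 0, 0],
    [2, 0, 0],
  ],
  twist=[0, 0, 0],
)

```text
clock: 4.85
ee_pos: [0.5681, 0.0563, 0.2136]
orientation: [[-0.981, -0.194, 0.0], [-0.194, 0.981, 0.0], [-0.0, -0.0, -1.0]]
force: [-0.1, 0.6, 0.7]
opening: 0.006
gripper_force: 0.0
```

```bash
python3 - <<'E'
from h import *
go(-4,0,212)
from cell import capture
p,d=capture("wrist")
q,d=capture("top");q=cv2.resize(q[120:240,160:320,::-1],None,fx=2.4,fy=2.4,interpolation=2)
a=cv2.resize(p[:,:,::-1],(384,288));cv2.imwrite("pics/w2.png",np.hstack([a,q]))
E
```

```text
clock 4.85 tip bal [-3.4 -0. ] 213.6 shift [0.6 0.  1.6] twist 0.0002 tilt [ 0.  0. -1.] F [-0.1  0.6  0.7]
```

View pics/w2.png

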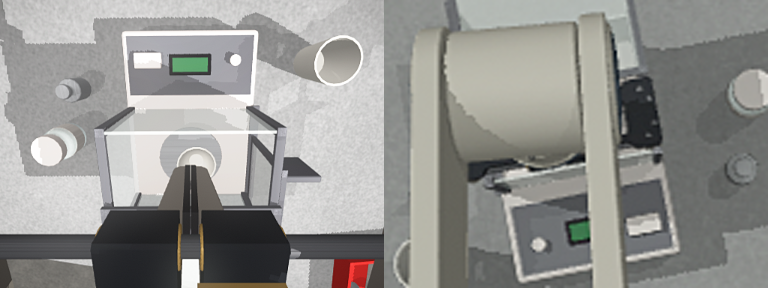

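The wrist half shows the front-wall top at y≈132 and a grey bar at y≈207, so it isn't clear that the roof moved. I'll check with the scene camera and a full-size wrist crop.

```bash
python3 - <<'E'
from h import *
from cell import capture,get_calibration
p,d=capture("wrist");c=get_calibration("wrist");np.savez("w2.npz",p=p,d=d,K=c["K"],E=c["extrinsics"])
s,_=capture("scene")
for n,P in dict(shutridge=(*bal(-.018,.03),.225),openridge=(*bal(.072,.03),.225),frontwalltop=(*bal(-.03,.0),.2),backwall=(*bal(.13,0),.2),tip=(*bal(-.0034,0),.2136)).items(): print(n,np.array(proj(c["K"],c["extrinsics"],P)))
a=cv2.resize(p[100:300,100:400,::-1],None,fx=1.6,fy=1.6);b=cv2.resize(s[90:240,215:408,::-1],None,fx=320/150.,fy=320/150.)
print(a.shape,b.shape);cv2.imwrite("pics/w3.png",np.hstack([a,b[:320,:320]]))
E
```

```text
shutridge [300.27644626 197.06779567]
openridge [294.97102168 310.39334112]
frontwalltop [255.23289366 170.4348796 ]
backwall [254.78763007 346.65637241]
tip [255.22734487 211.13433006]
(320, 480, 3) (320, 412, 3)
```

View pics/w3.png

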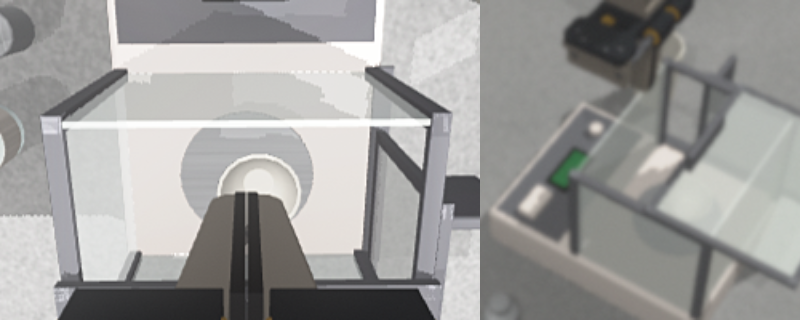

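```bash
python3 - <<'E'
from h import *
from cell import capture,get_calibration,bot
W=np.load("w2.npz");K,E,d,p=W["K"],W["E"],W["d"],W["p"]
c,s=np.cos(YAW),np.sin(YAW);M=np.array([[c,-s],[s,c]])
def pt(u,v):
    o,r=ray(K,E,u,v);P=o+r*d[v,u];return np.r_[(P[:2]-O)@M,P[2]].round(4)*1e3
print("E",E.round(3),"K",K.round(0))
for u,v in((250,223),(250,228),(260,228),(250,240),(250,260),(255,177),(300,277),(340,277),(160,279),(125,178),(235,80),(240,240),(225,250)):print((u,v),p[v,u],pt(u,v))
S=np.load("scene.npz");
for P in((-.0034,0,.2136),(-.0034,0,.30),(-.0034,0,.35)):print("scene",proj(S["K"],S["E"],np.r_[bal(*P[:2]),P[2]]))
print(bot.observe()["q"])
E
```

```text
E [[-0.195 -0.938 -0.286  0.487]
 [ 0.981 -0.186 -0.056  0.039]
 [-0.    -0.291  0.957  0.423]
 [ 0.     0.     0.     1.   ]] K [[314.   0. 254.]
 [  0. 314. 186.]
 [  0.   0.   1.]]
(250, 223) [62 61 61] [-14.   -3.2 258.7]
(250, 228) [60 59 58] [-13.9  -3.1 265.3]
(260, 228) [56 55 55] [-13.6   2.4 264.8]
(250, 240) [55 54 53] [-14.  -3. 280.]
(250, 260) [47 46 47] [-13.8  -2.7 299.1]
(255, 177) [252 253 252] [-2.340e+01 -1.000e-01  1.942e+02]
(300, 277) [73 73 75] [ 58.8  36.6 201.1]
(340, 277) [70 71 73] [ 58.3  68.8 201.9]
(160, 279) [108 109 113] [ 59.9 -76.8 202.6]
(125, 178) [121 121 122] [-22.6 -98.5 194.5]
(235, 80) [101 168 117] [-97.  -21.8  58.8]
(240, 240) [110 104  99] [-13.9  -8.  279.7]
(225, 250) [110 104  98] [-14.2 -14.6 290.6]
scene (np.float64(290.26626021312916), np.float64(141.7314356196835))
scene (np.float64(292.17685103099734), np.float64(113.45691567722251))
scene (np.float64(293.4061571110343), np.float64(95.26461675568973))
[ 5.51070059e+00  1.34303930e+01  9.79384102e+01  4.11368966e-04
  6.86281514e+01 -9.56752434e+01]
```

>>> play_rows(
  travel=[
    [0, 0, 0],
    [0, 0, 0],
    [0, 0, 0],
    [0, 0, 0],
    [0, 0, 0],
  ],
  twist=[0, 0, 0, 0, 0],
  jaw=60,
)

```text
clock: 5.55
ee_pos: [0.5681, 0.0563, 0.2136]
orientation: [[-0.981, -0.194, -0.0], [-0.194, 0.981, -0.0], [0.0, -0.0, -1.0]]
force: [0.6, -0.2, -0.4]
opening: 0.418
gripper_force: 0.0
```

```bash
python3 - <<'E'
from h import *
from cell import capture,get_calibration,bot
a,_=capture("scene");p,d=capture("wrist");c=get_calibration("wrist");K,E=c["K"],c["extrinsics"]
M=np.array([[np.cos(YAW),-np.sin(YAW)],[np.sin(YAW),np.cos(YAW)]])
print(bot.observe()["opening"])
# finger pixels: depth points above z 0.215
v,u=np.mgrid[0:384,0:512];r=np.stack([(u-K[0,2])/K[0,0],-(v-K[1,2])/K[1,1],-np.ones(u.shape)],-1)@E[:3,:3].T
P=E[:3,3]+r*d[...,None];B=np.dstack([(P[...,:2]-O)@M,P[...,2]])*1e3
m=(B[...,2]>207)&(abs(B[...,1])<70)&(d>.02)&(v<300)&(B[...,0]<50)
for col in range(180,330,5):
    vv=np.where(m[:,col])[0]
    if len(vv):print(col,vv[0],B[vv[0],col].round(1),B[vv[0]+3,col].round(1))
S=np.load("scene.npz");pp=np.array(proj(S["K"],S["E"],np.r_[bal(-.0034,0),.2136]))
print("tip in crop",(pp-[255,90])*6)
q=cv2.resize(a[90:165,255:335,::-1],None,fx=6,fy=6,interpolation=2)
cv2.imwrite("pics/s4.png",np.hstack([q,cv2.resize(p[100:300,150:360,::-1],None,fx=1.5,fy=2.25)[:450]]))
E
```

```text
0.5041589066671535
180 246 [-13.5 -37.  285.4] [-13.8 -36.2 289. ]
185 239 [-13.8 -36.1 278.4] [-13.7 -35.4 281.5]
190 232 [-13.  -35.5 268.5] [-13.6 -34.5 273.4]
195 225 [-12.8 -34.5 258.9] [-13.4 -33.5 264.3]
200 222 [-13.1 -32.2 255.4] [-13.3 -31.5 260. ]
205 221 [-13.1 -29.6 253.9] [-13.1 -28.9 258.2]
210 221 [-12.2 -27.  251.7] [-14.1 -25.7 260.3]
215 220 [-13.5 -23.8 253.4] [-14.  -23.1 258.8]
290 220 [-14.2  20.  254.8] [-12.4  20.  255. ]
295 220 [-13.9  23.  254.2] [-13.9  22.4 258.5]
300 221 [-13.1  26.  253.8] [-13.   25.4 257.7]
305 222 [-13.   28.7 254.9] [-13.3  28.  259.7]
310 223 [-13.2  31.3 256.9] [-13.9  30.3 262.6]
315 229 [-12.9  32.8 264.3] [-13.8  31.7 270.1]
320 236 [-13.4  33.5 274.2] [-13.3  32.9 277.3]
325 243 [-13.3  34.5 281.7] [-14.   33.5 286.3]
tip in crop [211.59756128 310.38861372]
```

View pics/s4.png

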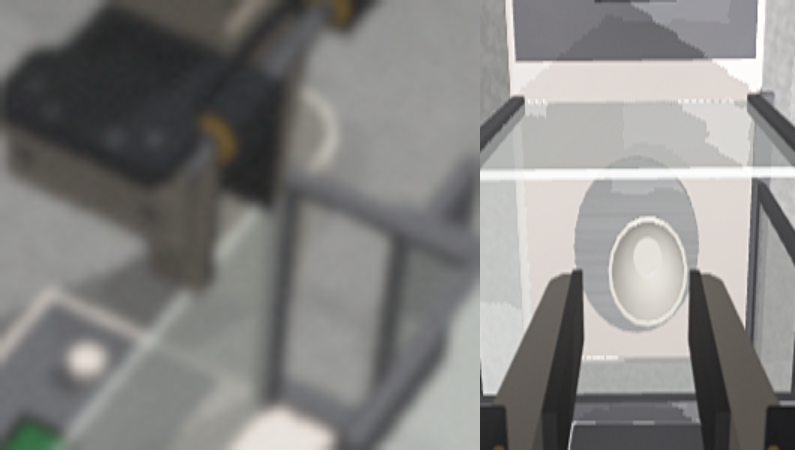

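Both views put the real finger ends about 38 mm above the reported TCP. In the scene view the fingertip is at crop (180,283), against an expected (178,349). Wrist depth puts the tips at z≈0.254 against a reported 0.214. So the fingers passed over the ridge without touching it, and nothing moved. I'll go back behind the ridge and come down lower.

>>> play_rows(
  travel=[
    [-15, 0, 0],
    [-25, 0, 0],
    [-25, 0, 0],
    [-25, 0, 0],
    [-16, 0, 0],
    [0, 0, 0],
    [0, 0, 0],
  ],
  twist=[0, 0, 0, 0, 0, 0, 0],
  jaw=0,
)

```text
clock: 6.35
ee_pos: [0.6715, 0.0768, 0.2131]
orientation: [[-0.981, -0.194, -0.001], [-0.194, 0.981, -0.0], [0.001, 0.0, -1.0]]
force: [-0.4, -0.2, -0.4]
opening: 0.005
gripper_force: 0.0
```

>>> play_rows(
  travel=[
    [0, 0, 8],
    [0, 0, 10],
    [0, 0, 8],
    [0, 0, 5],
    [0, 0, 4],
    [0, 0, 2],
    [0, 0, 0],
    [0, 0, 0],
  ],
  twist=[0, 0, 0, 0, 0, 0, 0, 0],
)

```text
clock: 7.15
ee_pos: [0.6723, 0.0769, 0.1768]
orientation: [[-0.981, -0.194, 0.0], [-0.194, 0.981, 0.0], [-0.0, -0.0, -1.0]]
force: [-0.5, -0.0, 0.0]
opening: 0.004
gripper_force: 0.0
```

```bash
python3 -c "
from h import *;go(-4,0,174)"
```

```text
clock 7.15 tip bal [102.7   0. ] 176.8 shift [106.7   0.    2.8] twist 0.0002 tilt [ 0.  0. -1.] F [-0.5 -0.   0. ]
```

>>> play_rows(
  travel=[
    [5, 0, 2],
    [6, 0, 1],
    [8, 0, 0],
    [10, 0, 0],
    [10, 0, 0],
  ],
  twist=[0, 0, 0, 0, 0],
)

```text
clock: 7.65
ee_pos: [0.6332, 0.0691, 0.1737]
orientation: [[-0.981, -0.194, 0.001], [-0.194, 0.981, -0.0], [-0.001, -0.0, -1.0]]
force: [1.8, -0.7, -1.9]
opening: 0.006
gripper_force: 1.0
```

>>> play_rows(
  travel=[
    [10, 0, 0],
    [10, 0, 0],
    [10, 0, 0],
    [10, 0, 0],
  ],
  twist=[0, 0, 0, 0],
)

```text
clock: 8.05
ee_pos: [0.5939, 0.0612, 0.1738]
orientation: [[-0.981, -0.194, 0.0], [-0.194, 0.981, -0.0], [-0.0, -0.0, -1.0]]
force: [3.1, -0.8, 0.3]
opening: 0.006
gripper_force: 1.0
```

```bash
cat > edge.py <<'E'
from h import *
from cell import capture,get_calibration
M=np.array([[np.cos(YAW),-np.sin(YAW)],[np.sin(YAW),np.cos(YAW)]])
def pts(n="wrist",save=None):
    p,d=capture(n);c=get_calibration(n);K,E=c["K"],c["extrinsics"]
    if save:cv2.imwrite(save,p[:,:,::-1])
    v,u=np.mgrid[0:384,0:512];r=np.stack([(u-K[0,2])/K[0,0],-(v-K[1,2])/K[1,1],-np.ones(u.shape)],-1)@E[:3,:3].T
    P=E[:3,3]+r*d[...,None];return np.dstack([(P[...,:2]-O)@M,P[...,2]])*1e3,d,p
def box(B,d,x,y,z):
    m=(d>.02)
    for i,(a,b) in enumerate((x,y,z)):m&=(B[...,i]>a)&(B[...,i]<b)
    Q=B[m];return len(Q),(np.percentile(Q,[3,50,97],axis=0).round(1).tolist() if len(Q)>5 else None)
E
python3 - <<'E'
from edge import *
go(-4,0,174)
B,d,p=pts()
print("ridge",box(B,d,(-40,120),(22,34),(212,235)));print("roof frame",box(B,d,(-40,120),(45,90),(198,207)));print("tab",box(B,d,(-40,100),(108,141),(180,196)))
E
```

```text
clock 8.05 tip bal [22.8 -0.2] 173.8 shift [26.8  0.2 -0.2] twist 0.0002 tilt [ 0. -0. -1.] F [ 3.1 -0.8  0.3]
ridge (427, [[2.2, 22.4, 213.5], [3.9, 27.6, 224.7], [9.7, 33.1, 226.2]])
roof frame (7342, [[-5.3, 46.5, 200.4], [26.6, 69.7, 201.7], [70.2, 89.1, 203.1]])
tab (758, [[24.0, 109.0, 180.6], [25.7, 124.2, 189.7], [31.2, 139.4, 191.4]])
```

The roof ridge is now moving with the fingers; its front face is at x≈2. I'll continue to the stop.

>>> play_rows(
  travel=[
    [8, 0, 0],
    [6, 0, 0],
    [4, 0, 0],
    [3, 0, 0],
  ],
  twist=[0, 0, 0, 0],
)

```text
clock: 8.5
ee_pos: [0.5738, 0.0574, 0.1737]
orientation: [[-0.981, -0.194, 0.0], [-0.194, 0.981, -0.0], [-0.0, -0.0, -1.0]]
force: [1.3, -0.2, -0.1]
opening: 0.003
gripper_force: 0.8
```

>>> play_rows(
  travel=[
    [1.5, 0, 0],
    [1, 0, 0],
  ],
  twist=[0, 0],
)

```text
clock: 8.7
ee_pos: [0.5716, 0.057, 0.1737]
orientation: [[-0.981, -0.194, 0.0], [-0.194, 0.981, 0.0], [-0.0, 0.0, -1.0]]
force: [2.3, -1.7, 1.5]
opening: 0.008
gripper_force: 0.8
```

>>> play_rows(
  travel=[
    [1, 0, 0],
    [1, 0, 0],
  ],
  twist=[0, 0],
)

```text
clock: 8.9
ee_pos: [0.5697, 0.0567, 0.1736]
orientation: [[-0.981, -0.194, 0.0], [-0.194, 0.981, 0.0], [-0.0, 0.0, -1.0]]
force: [1.8, -0.2, 0.1]
opening: 0.003
gripper_force: 0.8
```

>>> play_rows(
  travel=[
    [0.7, 0, 0],
    [0.7, 0, 0],
    [0.7, 0, 0],
  ],
  twist=[0, 0, 0],
)

```text
clock: 9.2
ee_pos: [0.5689, 0.0565, 0.1737]
orientation: [[-0.981, -0.194, 0.003], [-0.194, 0.981, 0.001], [-0.003, 0.0, -1.0]]
force: [8.6, 1.7, -5.0]
opening: 0.007
gripper_force: 4.3
```

>>> play_rows(
  travel=[
    [0.7, 0, 0],
    [0.7, 0, 0],
    [0, 0, 0],
  ],
  twist=[0, 0, 0],
)

```text
clock: 9.5
ee_pos: [0.5689, 0.0565, 0.1738]
orientation: [[-0.981, -0.194, 0.005], [-0.194, 0.981, 0.001], [-0.006, -0.0, -1.0]]
force: [11.5, 2.1, -7.2]
opening: 0.003
gripper_force: 6.0
```

The roof hit its stop: the position froze and the force rose. I'll back off and move to the door.

>>> play_rows(
  travel=[
    [-6, 0, 0],
    [-8, 0, 0],
    [0, 0, -25],
    [0, 0, -35],
    [-10, 20, 0],
    [-13, 40, 0],
    [-13, 40, 0],
    [-12, 38, 0],
    [0, 0, 0],
    [0, 0, 0],
  ],
  twist=[0, 0, 0, 0, 0, 0, 0, 0, 0, 0],
)

```text
clock: 10.5
ee_pos: [0.5997, 0.2037, 0.2329]
orientation: [[-0.981, -0.196, -0.002], [-0.196, 0.981, -0.001], [0.002, -0.001, -1.0]]
force: [0.1, -0.0, -0.4]
opening: 0.003
gripper_force: 0.0
```

```bash
python3 - <<'E'
from edge import *
go(60,138,140)
B,d,p=pts()
print("ridge",box(B,d,(-40,120),(-34,34),(216,235)));print("tab",box(B,d,(0,60),(108,142),(184,196)));print("wall/roof front",box(B,d,(-45,-20),(40,90),(195,207)))
E
```

```text
clock 10.5 tip bal [ 56.1 138.5] 232.9 shift [-4.1 -0.5 92.9] twist 0.0021 tilt [-0.002 -0.001 -1.   ] F [ 0.1 -0.  -0.4]
ridge (1253, [[-21.0, -31.4, 220.8], [-17.6, 1.4, 225.5], [-13.8, 32.5, 226.7]])
tab (409, [[25.8, 108.9, 186.4], [28.9, 125.1, 190.3], [33.0, 140.0, 191.6]])
wall/roof front (917, [[-29.7, 41.4, 200.9], [-24.8, 65.8, 202.5], [-20.5, 88.5, 204.0]])
```

>>> play_rows(
  travel=[
    [-2, 0, 15],
    [-2, 0, 25],
    [0, 0, 25],
    [0, 0, 15],
    [0, 0, 9],
    [0, 0, 4],
    [0, 0, 0],
  ],
  twist=[0, 0, 0, 0, 0, 0, 0],
)

```text
clock: 11.25
ee_pos: [0.6042, 0.2038, 0.1406]
orientation: [[-0.981, -0.194, -0.0], [-0.194, 0.981, -0.0], [0.0, -0.0, -1.0]]
force: [-0.3, -0.2, 0.3]
opening: 0.007
gripper_force: 0.0
```

>>> play_rows(
  travel=[
    [6, 0, 0],
    [6, 0, 0],
    [6, 0, 0],
    [8, 0, 0],
    [8, 0, 0],
  ],
  twist=[0, 0, 0, 0, 0],
)

```text
clock: 11.75
ee_pos: [0.5707, 0.1975, 0.1412]
orientation: [[-0.981, -0.194, 0.002], [-0.194, 0.981, 0.0], [-0.002, 0.0, -1.0]]
force: [1.7, -1.0, 2.1]
opening: 0.003
gripper_force: 1.0
```

```bash
python3 - <<'E'
from edge import *
go(-4,138,140)
B,d,p=pts()
print("ridge",box(B,d,(-40,120),(-34,34),(216,235)));print("tab",box(B,d,(-30,60),(108,116),(170,196)))
E
```

```text
clock 11.75 tip bal [ 26.4 138. ] 141.2 shift [30.4  0.   1.2] twist 0.0003 tilt [ 0.002  0.    -1.   ] F [ 1.7 -1.   2.1]
ridge (430, [[-22.8, 28.3, 216.4], [-19.5, 32.9, 222.1], [-15.5, 33.9, 225.8]])
tab (348, [[6.3, 108.3, 171.0], [7.1, 111.9, 189.1], [13.8, 115.6, 191.0]])
```

The tab is moving with the fingers (front face at about x 6.5) and the ridge hasn't moved. I'll continue to the stop.

>>> play_rows(
  travel=[
    [8, 0, 0],
    [7, 0, 0],
    [5, 0, 0],
    [3, 0, 0],
    [2, 0, 0],
  ],
  twist=[0, 0, 0, 0, 0],
)

```text
clock: 12.3
ee_pos: [0.546, 0.1926, 0.1406]
orientation: [[-0.981, -0.194, 0.0], [-0.194, 0.981, -0.0], [-0.0, -0.0, -1.0]]
force: [1.9, 0.2, 1.4]
opening: 0.006
gripper_force: 0.8
```

>>> play_rows(
  travel=[
    [0.8, 0, 0],
    [0.8, 0, 0],
    [0.8, 0, 0],
  ],
  twist=[0, 0, 0],
)

```text
clock: 12.6
ee_pos: [0.544, 0.1922, 0.1406]
orientation: [[-0.981, -0.194, 0.0], [-0.194, 0.981, 0.0], [-0.0, -0.0, -1.0]]
force: [1.7, -0.1, 1.2]
opening: 0.004
gripper_force: 0.8
```

>>> play_rows(
  travel=[
    [0.7, 0, 0],
    [0.7, 0, 0],
  ],
  twist=[0, 0],
)

```text
clock: 12.8
ee_pos: [0.5425, 0.1919, 0.1405]
orientation: [[-0.981, -0.194, -0.0], [-0.194, 0.981, -0.0], [0.0, -0.0, -1.0]]
force: [1.4, 0.1, 1.6]
opening: -0.0
gripper_force: 0.8
```

>>> play_rows(
  travel=[
    [0.7, 0, 0],
    [0.7, 0, 0],
    [0.7, 0, 0],
  ],
  twist=[0, 0, 0],
)

```text
clock: 13.1
ee_pos: [0.5411, 0.1916, 0.1406]
orientation: [[-0.981, -0.194, 0.001], [-0.194, 0.981, 0.0], [-0.001, -0.0, -1.0]]
force: [5.9, -0.1, -1.3]
opening: 0.005
gripper_force: 3.0
```

>>> play_rows(
  travel=[
    [0.6, 0, 0],
    [0.6, 0, 0],
    [0, 0, 0],
  ],
  twist=[0, 0, 0],
)

```text
clock: 13.4
ee_pos: [0.5411, 0.1916, 0.1407]
orientation: [[-0.981, -0.194, 0.004], [-0.194, 0.981, 0.001], [-0.004, 0.0, -1.0]]
force: [8.3, 1.3, -4.9]
opening: 0.005
gripper_force: 4.3
```

The door is at its stop. I'll back off, lift, and cross over to above the tare key.

>>> play_rows(
  travel=[
    [-6, 0, 0],
    [-8, 0, 0],
    [0, 0, -20],
    [0, 0, -40],
    [0, 0, -40],
    [0, 0, -10],
    [0, 0, 0],
  ],
  twist=[0, 0, 0, 0, 0, 0, 0],
)

```text
clock: 14.1
ee_pos: [0.554, 0.1944, 0.2522]
orientation: [[-0.981, -0.194, 0.002], [-0.194, 0.981, 0.001], [-0.003, 0.001, -1.0]]
force: [-0.2, -0.2, 0.1]
opening: 0.004
gripper_force: 0.0
```

>>> play_rows(
  travel=[
    [18, -33, 0],
    [18, -33, 0],
    [18, -33, 0],
    [18, -33, 0],
    [18, -34, 0],
    [18, -34, 0],
    [0, 0, 0],
    [0, 0, 0],
  ],
  twist=[0, 0, 0, 0, 0, 0, 0, 0],
)

```text
clock: 14.9
ee_pos: [0.4849, -0.0236, 0.2491]
orientation: [[-0.981, -0.192, -0.002], [-0.192, 0.981, 0.001], [0.002, 0.001, -1.0]]
force: [0.1, -0.0, -0.1]
opening: 0.006
gripper_force: 0.0
```

```bash
python3 - <<'E'
from edge import *
go(-98,-62,60)
B,d,p=pts("top","pics/t5.png")
for n,b in dict(ridge=((-40,60),(-34,34),(216,235)),tab=((-40,60),(108,142),(184,196)),rooff=((-45,-15),(-90,90),(198,207)),roofback=((100,240),(-80,80),(198,207))).items():print(n,box(B,d,*b))
E
```

```text
clock 14.9 tip bal [-100.6  -62.3] 249.1 shift [-3.000e+00  1.000e-01  1.891e+02] twist -0.0019 tilt [-0.002  0.001 -1.   ] F [ 0.1 -0.  -0.1]
ridge (0, None)
tab (43, [[-22.1, 108.7, 187.0], [-18.4, 123.7, 189.4], [-14.5, 139.7, 194.0]])
rooff (109, [[-29.5, -85.7, 198.8], [-21.9, 65.0, 201.1], [-15.2, 88.0, 204.8]])
roofback (682, [[101.1, -74.7, 198.4], [115.6, -0.7, 201.2], [129.6, 75.5, 204.9]])
```

>>> play_rows(
  travel=[
    [-2.5, 0, 20],
    [0, 0, 35],
    [0, 0, 40],
    [0, 0, 40],
    [0, 0, 30],
    [0, 0, 20],
    [0, 0, 12],
    [0, 0, 5],
    [0, 0, 0],
    [0, 0, 0],
  ],
  twist=[0, 0, 0, 0, 0, 0, 0, 0, 0, 0],
)

```text
clock: 15.95
ee_pos: [0.4891, -0.0225, 0.0493]
orientation: [[-0.981, -0.194, 0.001], [-0.194, 0.981, -0.0], [-0.001, -0.0, -1.0]]
force: [-0.2, 0.4, 0.3]
opening: 0.004
gripper_force: 0.0
```

```bash
python3 - <<'E'
from edge import *
go(-98,-62,26)
E
```

```text
clock 15.95 tip bal [-96.3 -62. ] 49.3 shift [ 1.7 -0.  23.3] twist 0.0005 tilt [ 0.001 -0.    -1.   ] F [-0.2  0.4  0.3]
```

>>> play_rows(
  travel=[
    [1.7, 0, 5],
    [0, 0, 5],
    [0, 0, 4],
    [0, 0, 2],
  ],
  twist=[0, 0, 0, 0],
)

```text
clock: 16.35
ee_pos: [0.4864, -0.0231, 0.0322]
orientation: [[-0.981, -0.194, -0.0], [-0.194, 0.981, 0.0], [0.0, 0.0, -1.0]]
force: [-0.2, 0.8, -0.4]
opening: 0.004
gripper_force: 0.0
```

>>> play_rows(
  travel=[
    [0, 0, 1],
    [0, 0, 1],
    [0, 0, 1],
  ],
  twist=[0, 0, 0],
)

```text
clock: 16.65
ee_pos: [0.4868, -0.023, 0.0296]
orientation: [[-0.981, -0.194, 0.0], [-0.194, 0.981, -0.0], [-0.0, -0.0, -1.0]]
force: [-0.1, 0.3, -0.9]
opening: 0.008
gripper_force: 0.0
```

>>> play_rows(
  travel=[
    [0, 0, 1],
    [0, 0, 1],
    [0, 0, 1],
  ],
  twist=[0, 0, 0],
)

```text
clock: 16.95
ee_pos: [0.4867, -0.023, 0.0265]
orientation: [[-0.981, -0.194, 0.0], [-0.194, 0.981, -0.0], [-0.0, -0.0, -1.0]]
force: [0.1, -0.3, -0.5]
opening: 0.003
gripper_force: 0.0
```

>>> play_rows(
  travel=[
    [0, 0, 1],
    [0, 0, 1],
    [0, 0, 0],
  ],
  twist=[0, 0, 0],
)

```text
clock: 17.25
ee_pos: [0.4866, -0.023, 0.0245]
orientation: [[-0.981, -0.194, -0.0], [-0.194, 0.981, 0.0], [0.0, 0.0, -1.0]]
force: [0.5, 1.2, 0.7]
opening: 0.003
gripper_force: 0.2
```

>>> play_rows(
  travel=[
    [0, 0, 1],
    [0, 0, 1],
    [0, 0, 0],
  ],
  twist=[0, 0, 0],
)

```text
clock: 17.55
ee_pos: [0.4867, -0.023, 0.0226]
orientation: [[-0.981, -0.194, 0.0], [-0.194, 0.981, -0.0], [-0.0, -0.0, -1.0]]
force: [0.5, -0.3, 0.3]
opening: 0.004
gripper_force: 0.8
```

>>> play_rows(
  travel=[
    [0, 0, 1],
    [0, 0, 1],
    [0, 0, 0],
  ],
  twist=[0, 0, 0],
)

```text
clock: 17.85
ee_pos: [0.4867, -0.023, 0.0206]
orientation: [[-0.981, -0.194, 0.0], [-0.194, 0.981, -0.0], [-0.0, -0.0, -1.0]]
force: [-0.1, -0.6, 2.5]
opening: 0.003
gripper_force: 1.4
```

>>> play_rows(
  travel=[
    [0, 0, 1],
    [0, 0, 0],
  ],
  twist=[0, 0],
)

```text
clock: 18.05
ee_pos: [0.4867, -0.023, 0.0203]
orientation: [[-0.981, -0.194, 0.0], [-0.194, 0.981, 0.0], [-0.0, 0.0, -1.0]]
force: [-4.0, 0.0, 12.5]
opening: 0.006
gripper_force: 6.8
```

>>> play_rows(
  travel=[
    [0, 0, 1],
    [0, 0, 0],
  ],
  twist=[0, 0],
)

```text
clock: 18.25
ee_pos: [0.4868, -0.023, 0.0202]
orientation: [[-0.981, -0.194, 0.0], [-0.194, 0.981, 0.0], [-0.0, -0.0, -1.0]]
force: [-7.6, -0.1, 27.0]
opening: 0.008
gripper_force: 13.7
```

The key bottomed: about 5 mm of travel from first touch, then the force jumped. I'll lift straight up and check the result.

>>> play_rows(
  travel=[
    [0, 0, -3],
    [0, 0, -5],
    [0, 0, -15],
    [0, 0, -35],
    [0, 0, -40],
    [0, 0, -40],
    [0, 0, 0],
  ],
  twist=[0, 0, 0, 0, 0, 0, 0],
)

```text
clock: 18.95
ee_pos: [0.4901, -0.0232, 0.1615]
orientation: [[-0.981, -0.194, 0.008], [-0.194, 0.981, -0.0], [-0.008, -0.002, -1.0]]
force: [0.5, 0.9, -0.5]
opening: 0.005
gripper_force: 0.0
```

>>> play_rows(
  travel=[
    [30, 0, -20],
    [40, 0, -10],
    [40, 0, 0],
    [0, 0, 0],
    [0, 0, 0],
  ],
  twist=[0, 0, 0, 0, 0],
)

```text
clock: 19.45
ee_pos: [0.3786, -0.0444, 0.1864]
orientation: [[-0.981, -0.193, 0.001], [-0.193, 0.981, -0.0], [-0.001, -0.0, -1.0]]
force: [0.3, 0.4, 0.5]
opening: 0.009
gripper_force: 0.0
```

```bash
python3 - <<'E'
from edge import *
go(-98,-62,60)
for n in("wrist","scene"):
    B,d,p=pts(n)
    print(n,[(k,box(B,d,*b)) for k,b in dict(ridge=((-40,60),(-34,34),(216,235)),tab=((-40,60),(108,142),(184,196)),key=((-104,-92),(-76,-48),(50,75)),panel=((-80,-70),(-76,-48),(40,75)),power=((-101,-95),(63,69),(50,75))).items()])
    if n=="scene":q=p
s=np.hstack([cv2.resize(q[80:290,200:410,::-1],(390,390)),cv2.resize(capture("top")[0][120:260,150:330,::-1],(400,390))])
cv2.imwrite("pics/end.png",s)
E
```

```text
clock 19.45 tip bal [-208.9  -62.1] 186.4 shift [-110.8    0.2  126.5] twist -0.0005 tilt [ 0.001 -0.    -1.   ] F [0.3 0.4 0.5]
wrist [('ridge', (0, None)), ('tab', (0, None)), ('key', (0, None)), ('panel', (0, None)), ('power', (23, [[-100.5, 63.1, 63.6], [-97.9, 65.6, 64.4], [-95.2, 68.3, 65.5]]))]
scene [('ridge', (116, [[-20.2, -31.0, 217.4], [-14.4, -1.0, 225.2], [-12.2, 28.7, 228.3]])), ('tab', (40, [[-21.5, 110.0, 185.8], [-17.1, 124.5, 190.4], [-13.7, 139.7, 193.6]])), ('key', (52, [[-103.5, -75.1, 61.3], [-98.5, -63.2, 64.4], [-92.4, -48.7, 67.8]])), ('panel', (37, [[-79.3, -75.0, 53.0], [-74.8, -62.3, 57.0], [-70.4, -50.5, 60.1]])), ('power', (4, None))]
```

View pics/end.png

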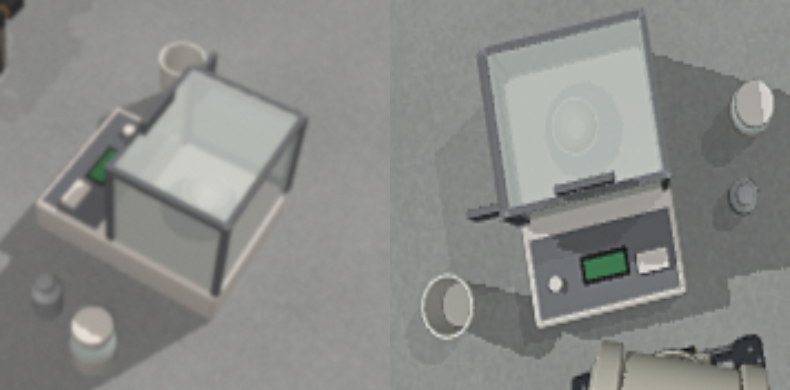

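The final pictures show the roof ridge at the front edge (585,185), the door tab fully forward (485,213), the tare key back up (652,261), and the dish, jar, weight and beaker where they stood. I'm handing it in.

```bash
python3 -c "from cell import bot;print(bot.sign_off())"
```

```text
the job is handed in; nothing more can be done
None
```

The roof panel and side door are both pushed shut to their stops, the tare key was then pressed all the way down and came back up, the power key was not touched, and the job was handed in at about 19.6 s.

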